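# Fetch the press mould from behind the bottles

## Task

Clear the three bottles off the front row of the plywood ware board and stand them in the low metal side tray; once all three are there, fetch the white plaster press mould from behind them and lay it flat in the middle of the round wooden bat. Then stand every bottle back upright on the cork spot of the board where that bottle stood at the start. Do not knock a bottle over or push the roll of tape or the tape measure out of place on the board.

Things in the scene. Friction and masses are not known exactly. Their poses are not given: they have to be found in the camera images.
- flask: the shortest bottle: a small clear flask, 79 mm high, 31 mm across up to 38 mm above the foot, with a long slim pale cap 17 mm across from 46 mm up to the top; grip it by the cap. Origin at the centre of its underside, z up. Loose, about 0.08 kg, stands on one of the three cork spots of the ware board.
- cap_bottle: a plump bottle with a broad rounded cap nearly as wide as itself, 106 mm high, body 36 x 42 mm (x, y), nearly the same all the way up. Origin at the centre of its underside. Loose, about 0.12 kg, stands on another cork spot.
- dropper_bottle: a slim brown bottle with a narrow pointed dropper bulb, 102 mm high; the round body is 33 mm across with straight sides up to 56 mm above the foot (grip it near there), then a narrow neck. Origin at the centre of its underside. Loose, about 0.10 kg, stands on another cork spot.
- press_mould: white plaster block with a hollow in its top, 55 mm (x) by 70 mm (y), 32 mm high. Origin at the centre of its underside. Loose, about 0.2 kg; it lies on the ware board in the middle of the back row, between the tape measure and the roll of tape. Gripped across its 55 mm, it leaves no room for the gripper until the bottles in front of it are gone.
- ware_board: flat plywood board, 230 mm (x) by 300 mm (y), 15 mm thick, fixed. Origin at the centre of its underside, x pointing to its back edge, away from the robot. Three round cork spots of 76 mm lie flush in its top along the front, at x = -60 mm and y = -85, 0 and +85 mm in its frame; the bottles stand on them, in any order.
- side_tray: shallow open dark metal tray, 250 mm (x) by 130 mm (y), rim 18 mm high, walls and floor 5 mm thick, empty, fixed; it stands left or right of the board, its length pointing roughly away from the robot. Origin at the centre of its underside.
- round_bat: round dark wooden disc (a bat), 150 mm across, 12 mm thick, fixed; it lies on the other side of the board from the tray. Origin at the centre of its underside.
- tape_measure: tape measure 75 x 80 mm, 37 mm high, loose on the back left of the board; leave it alone. Origin at the centre of its underside.
- masking_tape: roll of masking tape, 96 mm across, 25 mm high, loose on the back right of the board; leave it alone. Origin at the centre of its underside.

How it is judged:
On the way, in this order (a step that is already met when the one before it is completed fails the run):
1. all three bottles stand upright and released in the side tray (x of flask in the frame of side_tray between -0.11 and 0.11 m and y of flask in the frame of side_tray between -0.052 and 0.052 m and z of flask in the frame of side_tray between 0 and 0.012 m and angle between each of flask, cap_bottle, dropper_bottle's own z axis and vertical below 0.1 rad and linear speed of each of flask, cap_bottle, dropper_bottle below 0.03 m/s and contact force between each of flask, cap_bottle, dropper_bottle and the fingers below 0.2 N and x of cap_bottle in the frame of side_tray between -0.11 and 0.11 m and y of cap_bottle in the frame of side_tray between -0.052 and 0.052 m and z of cap_bottle in the frame of side_tray between 0 and 0.012 m and x of dropper_bottle in the frame of side_tray between -0.11 and 0.11 m and y of dropper_bottle in the frame of side_tray between -0.052 and 0.052 m and z of dropper_bottle in the frame of side_tray between 0 and 0.012 m), for 0.2 s.
2. the press mould lies flat and released in the middle of the bat, the three bottles still in the tray (all of step 1 and horizontal distance between press_mould and round_bat below 0.015 m and z of press_mould in the frame of round_bat between 0.008 and 0.018 m and angle between press_mould's own z axis and vertical below 0.1 rad and linear speed of press_mould below 0.03 m/s and contact force between press_mould and the fingers below 0.2 N), for 0.2 s.
At the end, for the whole second after the job is handed in: The press mould lies flat on the bat with its centre within 15 mm of the bat's centre; each bottle stands upright on the board within 15 mm of where it stood at the start; tape measure and tape are within 20 mm of where they were; all is released and at rest (horizontal distance between press_mould and round_bat below 0.015 m and z of press_mould in the frame of round_bat between 0.008 and 0.018 m and angle between each of press_mould, flask, cap_bottle, dropper_bottle's own z axis and vertical below 0.1 rad and linear speed of each of press_mould, flask, cap_bottle, dropper_bottle below 0.03 m/s and distance of each of flask, cap_bottle, dropper_bottle from where it was at the start of the episode below 0.015 m and distance of each of tape_measure, masking_tape from where it was at the start of the episode below 0.02 m); the robot touches nothing.
It fails at once if a bottle is knocked over or tipped by more than about 35 degrees (angle between any of flask, cap_bottle, dropper_bottle's own z axis and vertical above 0.6 rad).
It fails at once if the tape measure or the roll of tape is pushed more than 20 mm (distance of any of tape_measure, masking_tape from where it was at the start of the episode above 0.02 m).
It also fails if it takes over 141 s, if anything falls off the work surface, if the arm or the gripper's body presses on something with over 40 N, if the wrist force passes 120 N, or if a joint passes its speed limit or range.

## Robot

A 6-joint arm with a two-finger parallel gripper is mounted at the origin on a cart in front of the work surface, level with it; the furniture and walls round the work are solid. World frame = base frame: x ahead of the robot, y to its left, z up, the work surface at z = 0. Lengths are in m, angles in rad, forces in N, time in s.
With the tool pointing down it reaches from about 0.3 to 0.75 m from the base axis. Payload 8.5 kg.
Tool frame: the origin (TCP) lies on the centre line of the jaws, within the pads' length; the fingertips stand 25 mm ahead of it and the grasp point (between the pads) lies 6 mm ahead of it (tip_reach is the distance from the TCP to the fingertips, in m); z points along the fingers, y is the line along which they close (so a half turn about z gives the same grasp; the last joint's range is limited). The gripper opens to 88 mm and grips with 3 to 60 N. Pads are 18 mm wide; open, the fingers measure 123 mm over their backs; the gripper's body (75 mm by 187 mm) begins 45 mm behind the grasp point.
Start: joints at [1, 0.381, 1.297, -0, 1.464, -0.215], TCP at [0.192, 0.516, 0.264] pointing down, gripper open.
Joint ranges: [-3.11, 3.11], [-0.89, 2.33], [0.22, 2.48], [-1.42, 4.56], [0.17, 2.85], [-2.88, 2.88]. Speed limits (rad/s): [2.39, 2.39, 3.14, 3.14, 3.14, 3.14].

## Interface

Orientations are given as a 3x3 rotation matrix whose columns are the frame's x, y, z axes.
In Python, from workcell import * gives the robot as it stands. The module is installed in compiled form; this text tells all that it offers.
- The arm moves only by the tool carry_out, never from a script. Its argument "moves" is one flat list of numbers, 7 for each row, row after row: the opening, from 0 (shut) to 1 (fully open), then the shift along the tool's x, y, z in mm, then the turn, a rotation vector about the tool's x, y, z in rad. A call has 1 to 10 rows; each row shifts and turns the commanded pose from where the row before left it, along the tool's axes as they then stand; what a row does not reach is not made up. A row lasts 1/10 s, in which the tool goes at most 50 mm and 8.59 degrees, less where a joint would pass 70% of its speed; a pose out of reach is approached as far as the arm can. A call with a gripper value outside its range is refused whole. The fingers move at their own pace and stop on an object; "grip_force" is the grip in N (left out, the last holds). Time passes only in rows, so rows that do not move let the fingers close. It gives the time, the measured TCP pose, the force, the opening and the grip force at its end, in the units of the state.
- get_state(): the state, without advancing time (a new reading comes with each control period).
- snapshot(name): name is "scene" or "side" or "wrist"; returns a dict with "color" (420x560x3 uint8, red, green, blue), "fov_y" (degrees; the focal length in pixels is half the picture's height over the tangent of half this angle, whatever the lens; pixels are square), "cx", "cy" (the principal point, pixels), "extrinsics" (4x4, takes a point from camera to world coordinates); the wrist camera has in their place "hand_eye" (4x4, takes a point from camera to tool coordinates, whose origin is the TCP and whose axes are the flange's). Camera axes: x right, y down, z forward; pixel columns grow to the right and rows downward; lengths in m; the calibration is good to about 2 mm. A picture is of the moment at which its call begins: read the wrist's pose just before it. There is no depth.
- job_done(): hands the job in; it is judged then, once.
The state is a dict: "t": time; "joint_positions": joint angles; "dq": joint speeds; "joint_torque": joint torques, N m; "tool_pos": TCP position; "orientation": TCP orientation; "force": force on the tool from outside, world axes, zero at the start; "wrist_torque": the same for the moment, N m; "finger_gap": finger opening in m; "gripper_force": force on a finger pad.
Only numpy, scipy, OpenCV 4.12 (cv2) and the standard library are available. Lean on these libraries where they do the work, as an engineer would, in place of code of your own. Each camera call takes 0.05 s, during which the arm holds its last target. There are 200 camera calls.

## Working session

There is one attempt and no reset: what is moved stays moved. The work goes in short steps, Python scripts to look and compute and a tool call to move; the robot and the scene stay as the last step left them, time stands still between calls to the robot, and variables do not carry over. Pictures are saved under pics/ and viewed, at most 15 in all, crops included, and the job is handed in when it is done.

Besides the shell and the picture viewer there is one more tool, called after "Emit:" in YAML: its name, and indented under it one key for each argument. carry_out: Moves the arm, as the interface text tells. Its arguments: {"type":"object","properties":{"moves":{"type":"array"},"grip_force":{"type":"number"}},"required":["moves"]}

```bash
mkdir -p pics; python3 - <<'E'
from workcell import *
import cv2,numpy as np,pickle
s=get_state();np.set_printoptions(precision=4,suppress=True)
print(s)
d={}
for n in("scene","side","wrist"):
    p=snapshot(n);d[n]=p;cv2.imwrite(f"pics/{n}0.png",cv2.resize(p["color"][:,:,::-1],(800,600),interpolation=cv2.INTER_CUBIC))
    print(n,p["fov_y"],p["cx"],p["cy"],p.get("extrinsics",p.get("hand_eye")))
pickle.dump((s,d),open("s0.pkl","wb"))
E
```

```text
{'t': 0.0, 'joint_positions': array([ 0.9997,  0.3812,  1.2982, -0.    ,  1.4636, -0.2153]), 'dq': array([-0.0007,  0.0002,  0.    ,  0.0003,  0.0009,  0.0001]), 'joint_torque': array([  0.001 , -43.7923, -22.4563,   0.0713,   0.0352,  -0.0001]), 'tool_pos': array([0.1915, 0.5153, 0.2631]), 'orientation': array([[-0.9374,  0.3483, -0.0008],
       [ 0.3483,  0.9374, -0.0012],
       [ 0.0003, -0.0014, -1.    ]]), 'force': array([ 0.7766, -0.2762,  0.3912]), 'wrist_torque': array([-0.0081,  0.0194,  0.0314]), 'gripper_force': 0.0, 'finger_gap': 0.08794704373263625}
scene 42.580544176242725 277.1082578388026 221.610651050652 [[ 0.8603 -0.2213  0.4592 -0.1247]
 [-0.5096 -0.3958  0.764  -1.1432]
 [ 0.0127 -0.8913 -0.4533  0.7271]
 [ 0.      0.      0.      1.    ]]
side 55.021207366484916 281.1274482911175 208.66945061434717 [[-0.9961 -0.055   0.0692  0.4742]
 [-0.0867  0.4556 -0.886   0.9263]
 [ 0.0172 -0.8885 -0.4586  0.523 ]
 [ 0.      0.      0.      1.    ]]
wrist 66.71521001387448 279.2828962791853 209.68333536853902 [[ 0.0001 -0.9609 -0.2769  0.0724]
 [ 1.      0.0002 -0.0003  0.0003]
 [ 0.0003 -0.2769  0.9609 -0.1214]
 [ 0.      0.      0.      1.    ]]
```

View pics/scene0.png

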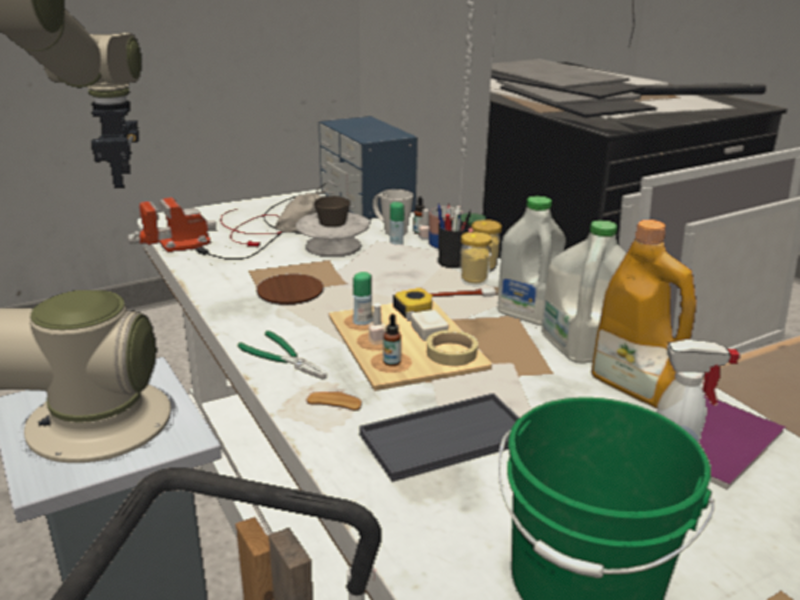

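View pics/side0.png

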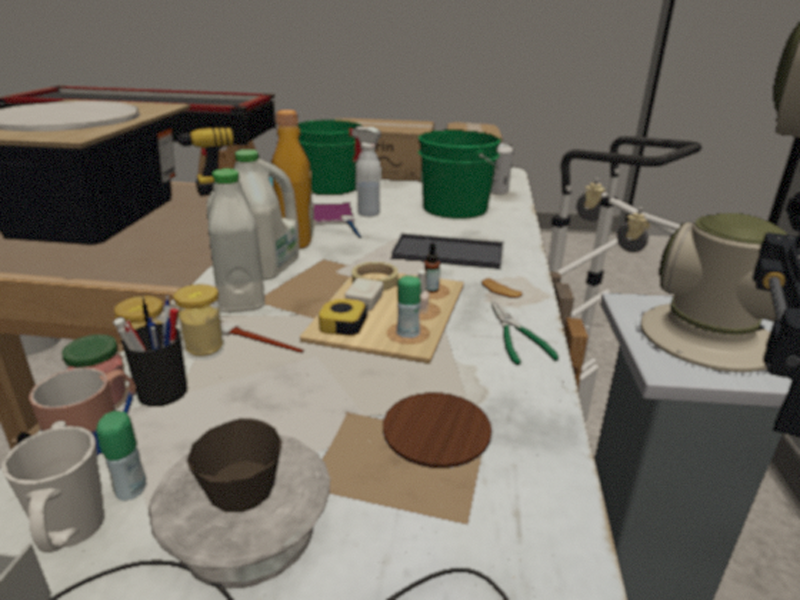

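The scene view shows the board at about (330–490, 300–385). The cap bottle is at the left (362, 300), the flask in the middle (376, 325) and the dropper at the right (392, 345). The tray is at (360–525, 397–475), on the robot's right, and the bat is at (290, 288), on the left. The side view agrees.

```bash
cat > h.py <<'E'
import numpy as np,pickle,cv2
np.set_printoptions(precision=4,suppress=True)
def ray(p,T,uv):
    f=210/np.tan(np.radians(p["fov_y"])/2)
    d=np.array([(uv[0]-p["cx"])/f,(uv[1]-p["cy"])/f,1.])
    return T[:3,3],T[:3,:3]@d
def pt(p,T,uv,z):
    o,d=ray(p,T,uv);return o+d*(z-o[2])/d[2]
def wT(s,p):
    W=np.eye(4);W[:3,:3]=s["orientation"];W[:3,3]=s["tool_pos"];return W@p["hand_eye"]
def proj(p,T,X):
    c=np.linalg.inv(T)@np.r_[X,1];f=210/np.tan(np.radians(p["fov_y"])/2)
    return np.array([p["cx"]+f*c[0]/c[2],p["cy"]+f*c[1]/c[2]])
def to_tool(s,X,yaw=None):
    return s["orientation"].T@(np.array(X)-s["tool_pos"])*1000
E
python3 - <<'E'
from h import *
s,d=pickle.load(open("s0.pkl","rb"))
for n,L in dict(scene=[("bd",(330,312),.015),("bd",(378,383),.015),("bd",(490,368),.015),("tray",(360,434),.018),("tray",(392,475),.018),("tray",(490,397),.018),("bat",(290,288),.012),("drop",(393,364),.015),("cap",(362,322),.015)],
 side=[("bd",(305,340),.015),("bd",(434,357),.015),("bd",(463,278),.015),("tray",(504,242),.018),("tray",(503,264),.0),("tray",(393,258),.0),("bat",(438,428),.012),("drop",(432,288),.015),("cap",(409,332),.015)]).items():
    p=d[n]
    for a,uv,z in L: print(n,a,pt(p,p["extrinsics"],np.array(uv)*.7,z))
E
```

```text
scene bd [0.4888 0.1412 0.015 ]
scene bd [ 0.4393 -0.1475  0.015 ]
scene bd [ 0.6409 -0.2026  0.015 ]
scene tray [ 0.3386 -0.2687  0.018 ]
scene tray [ 0.3312 -0.3802  0.018 ]
scene tray [ 0.5798 -0.2837  0.018 ]
scene bat [0.467  0.2953 0.012 ]
scene drop [ 0.4951 -0.1042  0.015 ]
scene cap [0.525  0.0696 0.015 ]
side bd [0.6985 0.1169 0.015 ]
side bd [0.4813 0.1444 0.015 ]
side bd [ 0.4325 -0.1608  0.015 ]
side tray [ 0.334 -0.368  0.018]
side tray [ 0.3407 -0.2784  0.    ]
side tray [ 0.5901 -0.2809  0.    ]
side bat [0.4695 0.3137 0.012 ]
side drop [ 0.4945 -0.1061  0.015 ]
side cap [0.5272 0.0706 0.015 ]
```

Emit:
carry_out:
  moves: [1,-35,-20,0,0,0,-0.1,1,-35,-24,0,0,0,-0.09,1,-40,-24,0,0,0,0,1,-40,-24,0,0,0,0,1,-40,-24,0,0,0,0,1,0,0,0,0,0,0,1,0,0,0,0,0,0]

```text
t: 0.85
tool_pos: [0.352, 0.3612, 0.2635]
orientation: [[-0.986, 0.167, -0.001], [0.167, 0.986, -0.0], [0.001, -0.0, -1.0]]
force: [-0.0, 0.8, -0.0]
finger_gap: 0.0881
gripper_force: 0.0
```

```bash
cat > snap.py <<'E'
import sys
from workcell import *
from h import *
n=sys.argv[1]
s=get_state();p=snapshot("wrist");pickle.dump((s,p),open(n+".pkl","wb"))
cv2.imwrite(f"pics/{n}.png",cv2.resize(np.ascontiguousarray(p["color"][::-1,::-1,::-1]),(800,600),interpolation=cv2.INTER_CUBIC))
print(s["t"],s["tool_pos"],s["orientation"][:,0])
E
python3 snap.py w1
```

```text
0.85 [0.352  0.3612 0.2635] [-0.9859  0.1671  0.0007]
```

View pics/w1.png

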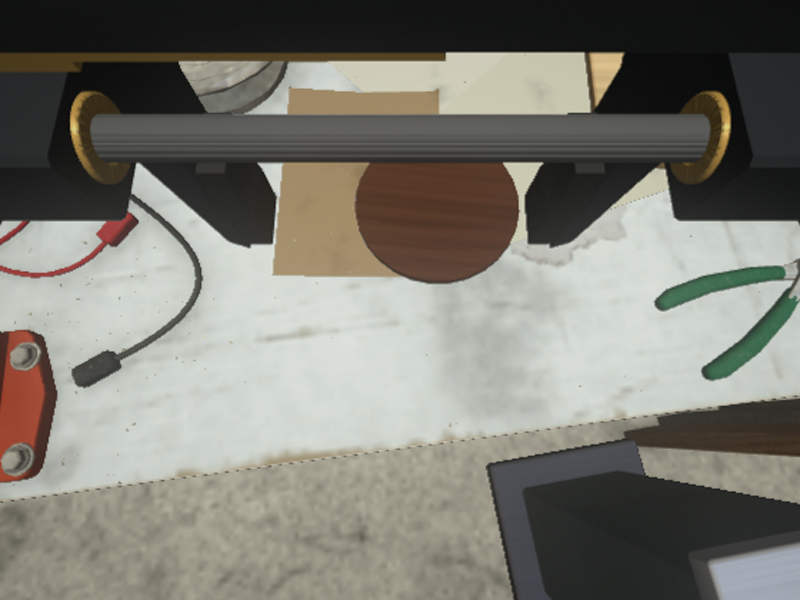

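The wrist view (rotated 180°) shows the bat at left edge 356, right edge 518 and bottom 283. Next I'll fit its centre and view the board.

```bash
cat >> h.py <<'E'
from scipy.optimize import least_squares
def fl(x,y): return np.array([559.5-x*.7,419.5-y*.7])
def circ(p,T,c,r,z):
    return np.array([(559.5-q[0],419.5-q[1]) for q in (proj(p,T,[c[0]+r*np.cos(a),c[1]+r*np.sin(a),z]) for a in np.linspace(0,2*np.pi,90))])/.7
E
python3 - <<'E'
from h import *
s,p=pickle.load(open("w1.pkl","rb"));T=wT(s,p)
def f(c):
    q=circ(p,T,c,.075,.012);return [q[:,0].min()-356,q[:,0].max()-518,q[:,1].max()-281.5]
r=least_squares(f,[.468,.305]);print(r.x,r.fun)
X=np.array([.56,-.02,.36]);print(to_tool(s,X))
E
```

```text
[0.4712 0.3078] [-1.7876  1.7805 -0.1795]
[-268.6898 -341.1691  -96.5941]
```

Emit:
carry_out:
  moves: [1,-30,-38,-11,0,0,0,1,-30,-38,-11,0,0,0,1,-30,-38,-11,0,0,0,1,-30,-38,-11,0,0,0,1,-30,-38,-11,0,0,0,1,-30,-38,-11,0,0,0,1,-30,-38,-11,0,0,0,1,-30,-38,-11,0,0,0,1,-30,-37,-10,0,0,0,1,0,0,0,0,0,0]

```text
t: 1.9
tool_pos: [0.5637, -0.0218, 0.3615]
orientation: [[-0.986, 0.168, 0.001], [0.168, 0.986, -0.001], [-0.001, -0.001, -1.0]]
force: [-0.3, 0.6, 0.0]
finger_gap: 0.0882
gripper_force: 0.0
```

```bash
python3 snap.py w2
```

```text
1.9 [ 0.5637 -0.0218  0.3615] [-0.9859  0.1676 -0.0008]
```

View pics/w2.png

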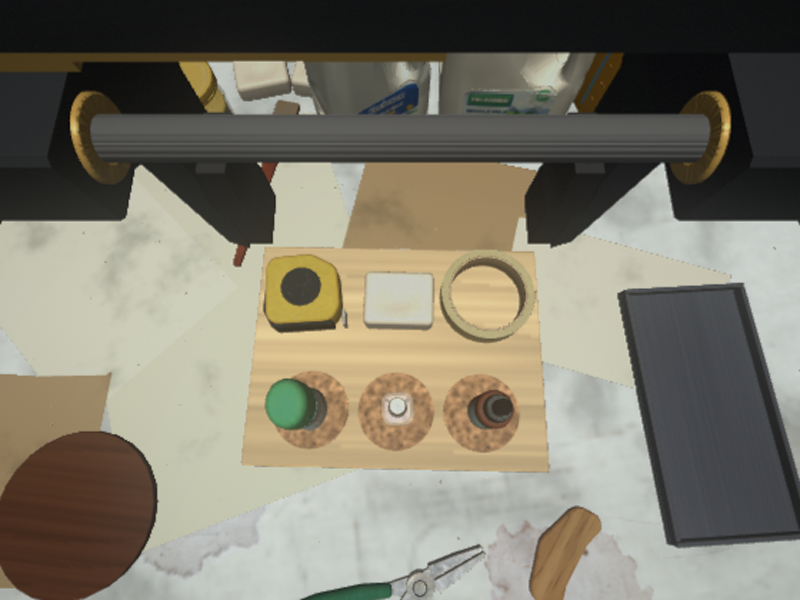

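The wrist view from above shows the cork spots at (311, 410), (396, 411) and (481, 413), with the green cap at (290, 404), the flask at (398, 406) and the dropper at (497, 406). The mould top spans (364–434, 272–328). The tray corners are at (619, 290), (742, 284) and (668, 546). I'll enlarge the bottles.

```bash
python3 - <<'E'
from h import *
s,p=pickle.load(open("w2.pkl","rb"));T=wT(s,p)
for a,uv,z in [("cap",(290,404),.118),("flask",(398,406),.094),("drop",(499,404),.115),
 ("corkL",(311,410),.015),("corkM",(396,411),.015),("corkR",(481,413),.015),
 ("bFL",(264,247),.015),("bFR",(536,252),.015),("bNR",(549,471),.015),("bNL",(242,465),.015),
 ("m",(364,272),.047),("m",(434,272),.047),("m",(433,326),.047),("m",(364,326),.047),
 ("t",(619,290),.018),("t",(742,284),.018),("t",(668,545),.018)]: print(a,pt(p,T,fl(*uv),z))
def f(c):
    q=circ(p,T,c,.075,.012);return [q[:,0].max()-157,q[:,1].min()-431.]
r=least_squares(f,[.468,.305]);print(r.x,r.fun)
c=np.ascontiguousarray(p["color"][::-1,::-1,::-1])[245:330,160:385]
cv2.imwrite("pics/c2.png",cv2.resize(c,None,fx=3.5,fy=3.5,interpolation=cv2.INTER_CUBIC))
E
```

```text
cap [0.527  0.0721 0.118 ]
flask [ 0.5127 -0.011   0.094 ]
drop [ 0.4998 -0.0896  0.115 ]
corkL [0.5275 0.0749 0.015 ]
corkM [ 0.5123 -0.0086  0.015 ]
corkR [ 0.4962 -0.0919  0.015 ]
bFL [0.7106 0.1062 0.015 ]
bFR [ 0.6546 -0.1889  0.015 ]
bNR [ 0.4321 -0.1448  0.015 ]
bNL [0.4872 0.1466 0.015 ]
m [0.6515 0.0008 0.047 ]
m [ 0.6396 -0.0692  0.047 ]
m [ 0.5847 -0.0577  0.047 ]
m [0.596  0.0089 0.047 ]
t [ 0.5963 -0.2644  0.018 ]
t [ 0.5808 -0.3966  0.018 ]
t [ 0.3522 -0.2354  0.018 ]
[0.47   0.3047] [ 0. -0.]
```

View pics/c2.png

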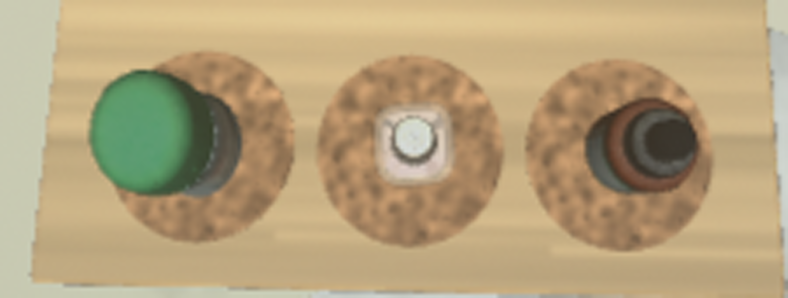

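The crop confirms each bottle stands near its cork centre and the tops are clear. The tray differs between cameras, so I'll check it with an overlay.

```bash
python3 - <<'E'
from h import *
s,d=pickle.load(open("s0.pkl","rb"))
def R(a):return np.array([[np.cos(a),-np.sin(a)],[np.sin(a),np.cos(a)]])
out=[]
for n,(y0,y1,x0,x1) in dict(scene=(190,340,160,370),side=(140,330,200,400)).items():
    p=d[n];im=p["color"][:,:,::-1].copy();im=cv2.resize(im,None,fx=4,fy=4,interpolation=cv2.INTER_CUBIC)
    def poly(P,z,c):
        q=np.array([proj(p,p["extrinsics"],[x,y,z]) for x,y in P]);cv2.polylines(im,[np.int32((q+.5)*4)],True,c,1)
    rect=lambda w,h:np.array([[w,h],[w,-h],[-w,-h],[-w,h]])/2
    poly(rect(.25,.13)@R(-.118).T+[.4665,-.316],.018,(0,0,255))
    poly(rect(.23,.3)@R(-.187).T+[.571,-.020],.015,(255,0,0))
    a=np.linspace(0,6.28,60);poly(np.c_[np.cos(a),np.sin(a)]*.075+[.471,.306],.012,(255,255,0))
    out.append(cv2.resize(im[y0*4:y1*4,x0*4:x1*4],(800 if n=="scene" else 600,570 )))
cv2.imwrite("pics/o1.png",out[0]);cv2.imwrite("pics/o2.png",out[1])
E
```

```text
(no output)
```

View pics/o1.png

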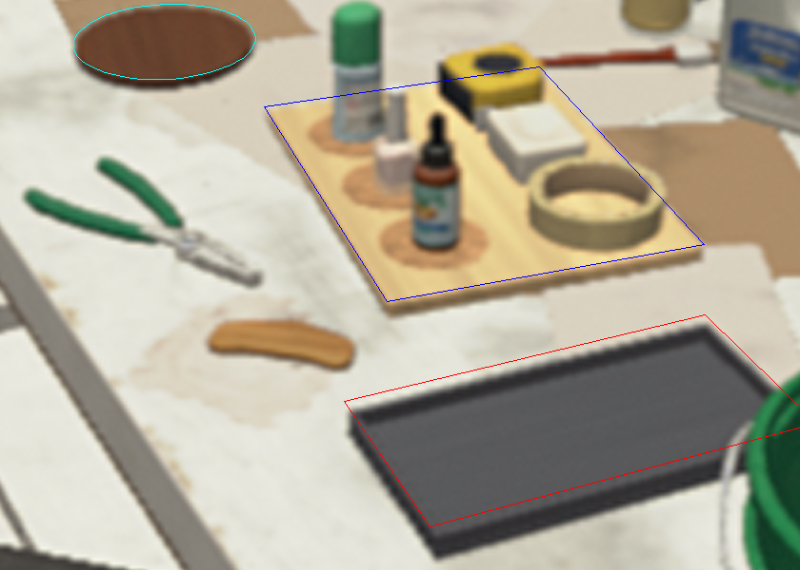

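The board and bat outlines fit. The tray's real rim sits about 12 px lower in the crop, with corners at (350, 413), (435, 538) and (705, 325). I'll recompute it.

```bash
python3 - <<'E'
from h import *
s,d=pickle.load(open("s0.pkl","rb"));p=d["scene"]
for X in [(350,413),(435,538),(706,325)]:
  for z in(.018,):print(pt(p,p["extrinsics"],np.array([160+X[0]/3.81,190+X[1]/3.8])-.5,z))
s,p=pickle.load(open("w2.pkl","rb"));T=wT(s,p)
for X in [(.349,-.245),(.335,-.373),(.595,-.278)]: 
  q=proj(p,T,[*X,.018]);print((559.5-q[0])/.7,(419.5-q[1])/.7)
E
```

```text
[ 0.3476 -0.2489  0.018 ]
[ 0.3322 -0.3755  0.018 ]
[ 0.5914 -0.2756  0.018 ]
679.1098162248014 546.8179152101023
816.7986261670144 537.6030520972198
631.6469064195818 289.13957193402484
```

View pics/o2.png

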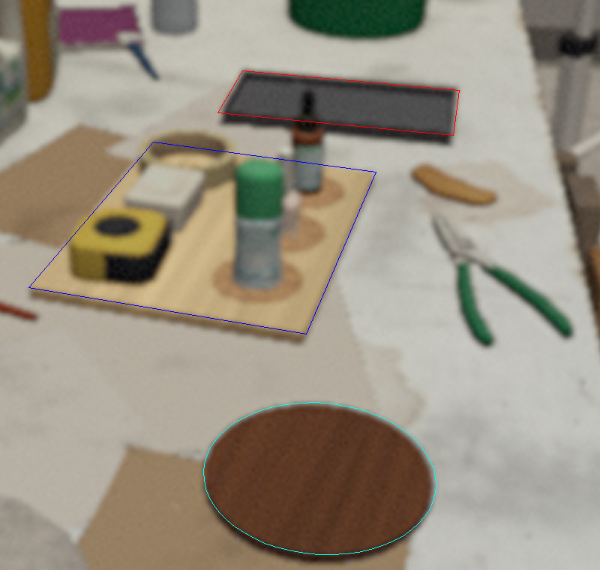

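Emit:
carry_out:
  moves: [0.7,17,29,20,0,0,0,0.7,17,29,20,0,0,0,0.7,18,28,25,0,0,0,0.7,0,0,40,0,0,0.02,0.7,0,0,40,0,0,0,0.7,0,0,40,0,0,0,0.7,0,0,40,0,0,0,0.7,0,0,25,0,0,0,0.7,0,0,15,0,0,0,0.7,0,0,0,0,0,0]
  grip_force: 12

```text
t: 2.95
tool_pos: [0.5228, 0.0764, 0.0952]
orientation: [[-0.983, 0.182, -0.004], [0.182, 0.983, 0.001], [0.004, -0.0, -1.0]]
force: [0.6, -0.2, -0.3]
finger_gap: 0.0617
gripper_force: 0.0
```

Emit:
carry_out:
  moves: [0.2,0,0,0,0,0,0,0.2,0,0,0,0,0,0,0.2,0,0,0,0,0,0,0.2,0,0,0,0,0,0,0.2,0,0,0,0,0,0,0.2,0,0,0,0,0,0,0.2,0,0,0,0,0,0,0.2,0,0,0,0,0,0]

```text
t: 3.75
tool_pos: [0.5251, 0.0743, 0.0975]
orientation: [[-0.983, 0.185, 0.002], [0.185, 0.983, 0.0], [-0.002, 0.001, -1.0]]
force: [0.9, 2.2, 5.7]
finger_gap: 0.0341
gripper_force: 11.9
```

Emit:
carry_out:
  moves: [0.2,0,0,-10,0,0,0,0.2,0,0,-25,0,0,0,0.2,0,0,-40,0,0,0,0.2,0,0,-40,0,0,0,0.2,0,0,-30,0,0,0,0.2,0,0,-5,0,0,0,0.2,-4,-20,0,0,0,0,0.2,-9,-35,0,0,0,0,0.2,-9,-40,0,0,0,0,0.2,-9,-40,0,0,0,0]

```text
t: 4.75
tool_pos: [0.5294, -0.0654, 0.2453]
orientation: [[-0.983, 0.184, -0.003], [0.184, 0.983, 0.001], [0.003, 0.0, -1.0]]
force: [0.0, -0.3, -1.4]
finger_gap: 0.034
gripper_force: 12.0
```

Emit:
carry_out:
  moves: [0.2,-9,-40,0,0,0,0,0.2,-9,-40,0,0,0,0,0.2,-9,-40,0,0,0,0,0.2,-9,-40,0,0,0,0,0.2,-9,-40,0,0,0,0,0.2,-9,-35,0,0,0,0,0.2,-4,-20,0,0,0,0,0.2,0,0,0,0,0,0,0.2,0,0,0,0,0,0]

```text
t: 5.65
tool_pos: [0.5396, -0.325, 0.2454]
orientation: [[-0.983, 0.185, -0.002], [0.185, 0.983, 0.002], [0.002, 0.002, -1.0]]
force: [0.4, 0.8, -1.4]
finger_gap: 0.0342
gripper_force: 12.0
```

Emit:
carry_out:
  moves: [0.2,0,0,20,0,0,0,0.2,0,0,40,0,0,0,0.2,0,0,40,0,0,0,0.2,0,0,25,0,0,0,0.2,0,0,15,0,0,0,0.2,0,0,8,0,0,0,0.2,0,0,4,0,0,0,0.2,0,0,3,0,0,0,0.2,0,0,0,0,0,0,0.2,0,0,0,0,0,0]

```text
t: 6.65
tool_pos: [0.5402, -0.3256, 0.0924]
orientation: [[-0.983, 0.185, 0.001], [0.185, 0.983, -0.001], [-0.001, -0.001, -1.0]]
force: [0.3, 0.5, -0.9]
finger_gap: 0.0342
gripper_force: 12.0
```

Emit:
carry_out:
  moves: [0.2,0,0,1.5,0,0,0,0.2,0,0,1.5,0,0,0,0.2,0,0,0,0,0,0,0.2,0,0,0,0,0,0]

```text
t: 7.05
tool_pos: [0.54, -0.3255, 0.0887]
orientation: [[-0.983, 0.185, -0.0], [0.185, 0.983, 0.0], [0.0, 0.0, -1.0]]
force: [0.5, -0.7, -1.0]
finger_gap: 0.0344
gripper_force: 12.0
```

Emit:
carry_out:
  moves: [0.2,0,0,1,0,0,0,0.2,0,0,0,0,0,0,0.2,0,0,1,0,0,0,0.2,0,0,0,0,0,0]

```text
t: 7.45
tool_pos: [0.5404, -0.3256, 0.0875]
orientation: [[-0.983, 0.185, 0.001], [0.185, 0.983, -0.001], [-0.001, -0.001, -1.0]]
force: [0.3, 1.7, 3.8]
finger_gap: 0.0339
gripper_force: 11.9
```

Emit:
carry_out:
  moves: [0.7,0,0,0,0,0,0,0.7,0,0,0,0,0,0,0.7,0,0,0,0,0,0,0.7,0,0,0,0,0,0,0.7,0,0,-15,0,0,0,0.7,0,0,-35,0,0,0,0.7,0,0,-40,0,0,0,0.7,0,0,-30,0,0,0]

```text
t: 8.25
tool_pos: [0.5402, -0.3256, 0.2091]
orientation: [[-0.983, 0.185, 0.001], [0.185, 0.983, -0.001], [-0.002, -0.001, -1.0]]
force: [0.6, -0.6, -0.1]
finger_gap: 0.0619
gripper_force: 0.0
```

Emit:
carry_out:
  moves: [0.7,14,37,0,0,0,0,0.7,14,37,0,0,0,0,0.7,14,37,0,0,0,0,0.7,14,37,0,0,0,0,0.7,14,38,0,0,0,0,0.7,14,38,0,0,0,0,0.7,0,0,0,0,0,0,0.7,0,0,0,0,0,0]

```text
t: 9.05
tool_pos: [0.499, -0.0895, 0.207]
orientation: [[-0.983, 0.183, 0.001], [0.183, 0.983, -0.0], [-0.001, -0.0, -1.0]]
force: [0.7, -0.8, 0.3]
finger_gap: 0.0624
gripper_force: 0.0
```

```bash
python3 snap.py w3;python3 - <<'E'
from workcell import *
from h import *
s=get_state();print(s["tool_pos"],to_tool(s,[.499,-.090,.081]))
E
```

```text
9.05 [ 0.499  -0.0895  0.207 ] [-0.9831  0.1833 -0.0006]
[ 0.4991 -0.0903  0.2069] [  0.2546   0.2929 125.8741]
```

View pics/w3.png

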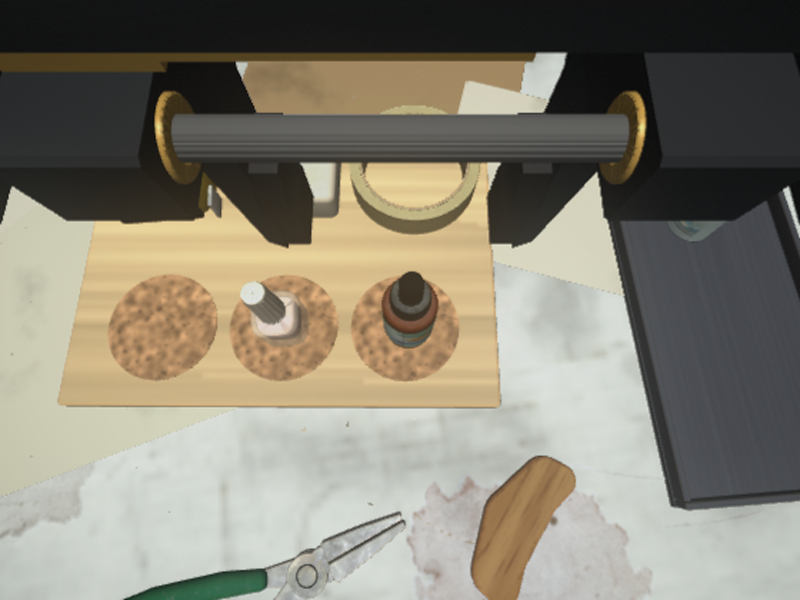

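The dropper's body is at (410, 315), about 10 px right of the jaw centre line. The flask cap top is at (253, 292) and the tray's near-left corner at (680, 506).

```bash
python3 - <<'E'
from h import *
s,p=pickle.load(open("w3.pkl","rb"));T=wT(s,p)
for a,uv,z in [("drop top",(412,280),.115),("drop shoulder",(410,309),.073),("flask",(253,293),.094),("flaskfoot",(280,326),.02),("corkR",(405,328),.015),("corkM",(284,328),.015),("tray",(680,506),.018),("trayfar",(614,222),.018)]: print(a,pt(p,T,fl(*uv),z))
E
```

```text
drop top [ 0.4973 -0.0946  0.115 ]
drop shoulder [ 0.4938 -0.0938  0.073 ]
flask [ 0.5125 -0.0111  0.094 ]
flaskfoot [ 0.512  -0.0068  0.02  ]
corkR [ 0.4958 -0.0919  0.015 ]
corkM [ 0.5114 -0.0083  0.015 ]
tray [ 0.3514 -0.2401  0.018 ]
trayfar [ 0.5461 -0.26    0.018 ]
```

Emit:
carry_out:
  moves: [0.7,2,-4,20,0,0,0,0.7,0,0,35,0,0,0,0.7,0,0,35,0,0,0,0.7,0,0,25,0,0,0,0.7,0,0,11,0,0,0,0.7,0,0,0,0,0,0,0.2,0,0,0,0,0,0,0.2,0,0,0,0,0,0,0.2,0,0,0,0,0,0,0.2,0,0,0,0,0,0]
  grip_force: 12

```text
t: 10.1
tool_pos: [0.4964, -0.0935, 0.0814]
orientation: [[-0.983, 0.185, 0.001], [0.185, 0.983, -0.001], [-0.001, -0.0, -1.0]]
force: [-0.4, -1.2, -0.6]
finger_gap: 0.0318
gripper_force: 10.1
```

Emit:
carry_out:
  moves: [0.2,0,0,0,0,0,0,0.2,0,0,0,0,0,0,0.2,0,0,0,0,0,0]

```text
t: 10.4
tool_pos: [0.4965, -0.0936, 0.0813]
orientation: [[-0.983, 0.185, 0.001], [0.185, 0.983, -0.001], [-0.001, -0.0, -1.0]]
force: [-0.1, -0.3, 7.0]
finger_gap: 0.032
gripper_force: 12.0
```

Emit:
carry_out:
  moves: [0.2,0,0,-10,0,0,0,0.2,0,0,-25,0,0,0,0.2,0,0,-25,0,0,0,0.2,4,-15,-10,0,0,0,0.2,9,-30,0,0,0,0,0.2,9,-38,0,0,0,0,0.2,9,-38,0,0,0,0,0.2,9,-38,0,0,0,0,0.2,9,-36,0,0,0,0,0.2,8,-26,0,0,0,0]

```text
t: 11.4
tool_pos: [0.3982, -0.3018, 0.1511]
orientation: [[-0.983, 0.186, -0.0], [0.186, 0.983, -0.0], [0.0, -0.0, -1.0]]
force: [1.0, -0.0, -0.9]
finger_gap: 0.0317
gripper_force: 12.0
```

Emit:
carry_out:
  moves: [0.2,4,-14,0,0,0,0,0.2,0,0,10,0,0,0,0.2,0,0,25,0,0,0,0.2,0,0,25,0,0,0,0.2,0,0,10,0,0,0,0.2,0,0,5,0,0,0,0.2,0,0,2,0,0,0,0.2,0,0,0,0,0,0,0.2,0,0,0,0,0,0]

```text
t: 12.3
tool_pos: [0.3931, -0.3132, 0.0745]
orientation: [[-0.983, 0.185, 0.001], [0.185, 0.983, -0.001], [-0.001, -0.001, -1.0]]
force: [0.6, -0.1, -1.0]
finger_gap: 0.0318
gripper_force: 12.0
```

Emit:
carry_out:
  moves: [0.2,0,0,2,0,0,0,0.2,0,0,1,0,0,0,0.2,0,0,0,0,0,0,0.2,0,0,0,0,0,0]

```text
t: 12.7
tool_pos: [0.393, -0.3134, 0.0712]
orientation: [[-0.983, 0.185, 0.001], [0.185, 0.983, -0.001], [-0.001, -0.001, -1.0]]
force: [-0.4, -1.1, 4.2]
finger_gap: 0.0318
gripper_force: 12.0
```

Emit:
carry_out:
  moves: [0.7,0,0,0,0,0,0,0.7,0,0,0,0,0,0,0.7,0,0,0,0,0,0,0.7,0,0,-15,0,0,0,0.7,0,0,-30,0,0,0,0.7,0,0,-30,0,0,0,0.7,0,0,-25,0,0,0,0.7,-6,30,0,0,0,0,0.7,-6,36,0,0,0,0,0.7,-6,36,0,0,0,0]

```text
t: 13.7
tool_pos: [0.4294, -0.2151, 0.1707]
orientation: [[-0.983, 0.186, -0.0], [0.186, 0.983, 0.0], [0.0, 0.0, -1.0]]
force: [0.1, 0.2, 0.3]
finger_gap: 0.0614
gripper_force: 0.0
```

Emit:
carry_out:
  moves: [0.6,-7,36,0,0,0,0,0.6,-7,36,0,0,0,0,0.6,-7,36,0,0,0,0,0.6,-7,36,0,0,0,0,0.6,-7,36,0,0,0,0,0.6,-8,38,0,0,0,0,0.6,0,0,0,0,0,0,0.6,0,0,0,0,0,0]

```text
t: 14.5
tool_pos: [0.5117, -0.0094, 0.1705]
orientation: [[-0.983, 0.183, -0.001], [0.183, 0.983, -0.0], [0.001, -0.0, -1.0]]
force: [1.3, -0.7, -0.1]
finger_gap: 0.0528
gripper_force: 0.0
```

```bash
python3 snap.py w4;python3 - <<'E'
from workcell import *
from h import *
s=get_state();print(s["tool_pos"],to_tool(s,[.5125,-.010,.087]))
E
```

```text
14.5 [ 0.5117 -0.0094  0.1705] [-0.9831  0.183   0.0007]
[ 0.5116 -0.0101  0.1705] [-0.921   0.2774 83.522 ]
```

View pics/w4.png

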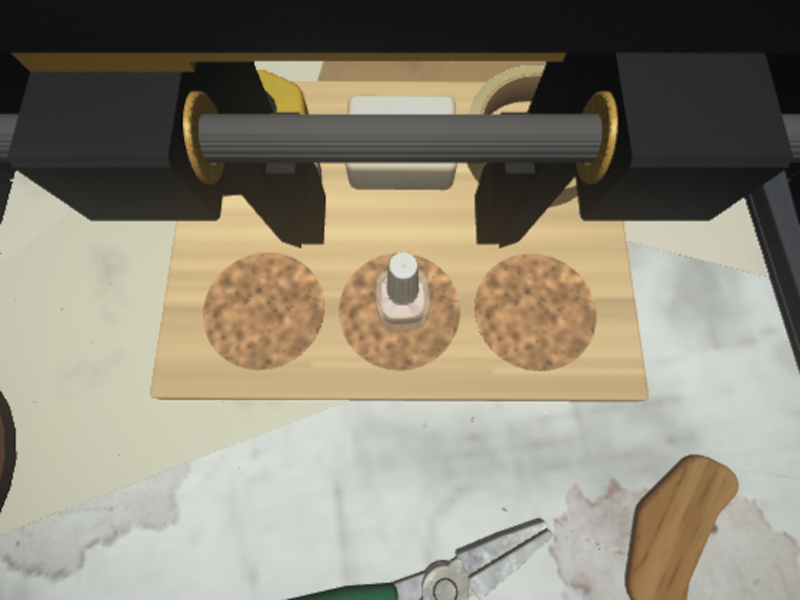

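The flask cap at (403, 265) is centred between the jaws at x ≈ 401, and both other cork spots are empty. Descending and gripping.

Emit:
carry_out:
  moves: [0.6,0,0,20,0,0,0,0.6,0,0,30,0,0,0,0.6,0,0,20,0,0,0,0.6,0,0,13,0,0,0,0.6,0,0,0,0,0,0,0.1,0,0,0,0,0,0,0.1,0,0,0,0,0,0,0.1,0,0,0,0,0,0,0.1,0,0,0,0,0,0,0.1,0,0,0,0,0,0]
  grip_force: 10

```text
t: 15.55
tool_pos: [0.5119, -0.0099, 0.0881]
orientation: [[-0.983, 0.185, 0.001], [0.185, 0.983, -0.0], [-0.001, -0.0, -1.0]]
force: [-0.4, 0.3, 0.3]
finger_gap: 0.0165
gripper_force: 10.0
```

Emit:
carry_out:
  moves: [0.1,0,0,0,0,0,0,0.1,0,0,0,0,0,0,0.1,0,0,0,0,0,0]

```text
t: 15.85
tool_pos: [0.512, -0.0099, 0.088]
orientation: [[-0.983, 0.185, 0.001], [0.185, 0.983, -0.0], [-0.001, -0.0, -1.0]]
force: [-0.5, 0.2, 3.8]
finger_gap: 0.0168
gripper_force: 10.0
```

Emit:
carry_out:
  moves: [0.1,0,0,-10,0,0,0,0.1,0,0,-25,0,0,0,0.1,0,0,-35,0,0,0,0.1,-1,-20,0,0,0,0,0.1,-1,-35,0,0,0,0,0.1,-2,-40,0,0,0,0,0.1,-2,-40,0,0,0,0,0.1,-2,-40,0,0,0,0,0.1,-2,-40,0,0,0,0,0.1,-2,-40,0,0,0,0]

```text
t: 16.85
tool_pos: [0.476, -0.2641, 0.1582]
orientation: [[-0.983, 0.185, -0.0], [0.185, 0.983, 0.0], [0.0, 0.0, -1.0]]
force: [0.5, 1.6, -1.1]
finger_gap: 0.0167
gripper_force: 10.0
```

Emit:
carry_out:
  moves: [0.1,-2,-38,0,0,0,0,0.1,0,-22,0,0,0,0,0.1,0,0,0,0,0,0,0.1,0,0,15,0,0,0,0.1,0,0,25,0,0,0,0.1,0,0,25,0,0,0,0.1,0,0,10,0,0,0,0.1,0,0,2,0,0,0,0.1,0,0,0,0,0,0,0.1,0,0,0,0,0,0]

```text
t: 17.85
tool_pos: [0.4679, -0.3222, 0.0819]
orientation: [[-0.983, 0.184, 0.001], [0.184, 0.983, -0.001], [-0.002, -0.001, -1.0]]
force: [-0.2, 0.3, -0.9]
finger_gap: 0.0168
gripper_force: 10.0
```

Emit:
carry_out:
  moves: [0.1,0,0,2,0,0,0,0.1,0,0,1,0,0,0,0.1,0,0,0,0,0,0,0.1,0,0,0,0,0,0]

```text
t: 18.25
tool_pos: [0.4675, -0.3222, 0.0781]
orientation: [[-0.983, 0.185, 0.0], [0.185, 0.983, -0.0], [-0.001, -0.0, -1.0]]
force: [0.6, 0.2, 2.0]
finger_gap: 0.017
gripper_force: 10.0
```

Emit:
carry_out:
  moves: [0.6,0,0,0,0,0,0,0.6,0,0,0,0,0,0,0.6,0,0,0,0,0,0,0.6,0,0,-15,0,0,0,0.6,0,0,-35,0,0,0,0.6,0,0,-40,0,0,0,0.6,0,0,-40,0,0,0,0.6,0,20,-40,0,0,0,0.6,0,35,0,0,0,0,0.6,0,35,0,0,0,0]

```text
t: 19.25
tool_pos: [0.4842, -0.2329, 0.2488]
orientation: [[-0.983, 0.186, 0.002], [0.186, 0.983, -0.001], [-0.002, -0.001, -1.0]]
force: [0.2, 0.1, -0.4]
finger_gap: 0.0527
gripper_force: 0.0
```

```bash
python3 - <<'E'
from workcell import *
from h import *
s=get_state();print(s["joint_positions"],s["tool_pos"])
p=snapshot("scene");cv2.imwrite("pics/sc5.png",cv2.resize(p["color"][195:345,170:400,::-1],(800,522),interpolation=cv2.INTER_CUBIC))
for w in [(.6175,-.0295,.25)]: print(to_tool(s,w))
E
```

```text
[-0.6689  0.3688  1.3608  0.0001  1.4097 -2.0528] [ 0.4842 -0.2329  0.2488]
[-93.2174 224.6207  -1.2034]
```

View pics/sc5.png

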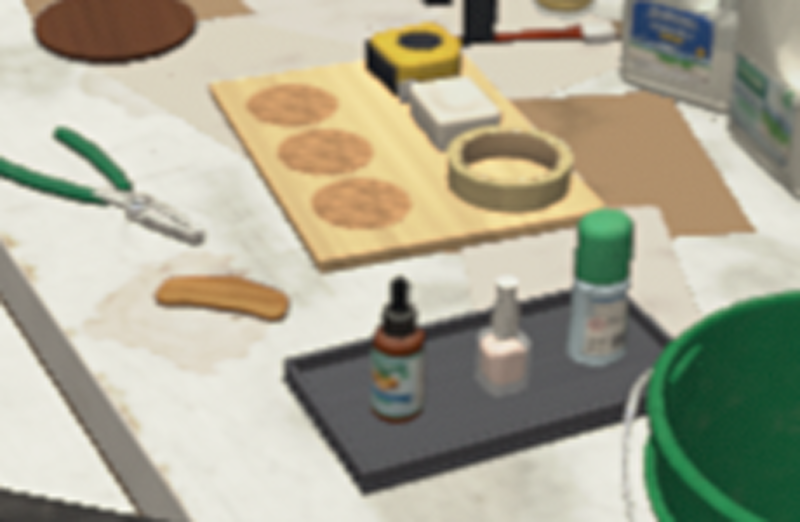

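The scene crop shows all three bottles upright in the tray at (398, 410), (502, 385) and (600, 355), with the board's front row empty. Now the mould.

Emit:
carry_out:
  moves: [1,-15,37,0,0,0,0,1,-15,37,0,0,0,0,1,-15,37,0,0,0,0,1,-16,38,0,0,0,0,1,-16,38,0,0,0,0,1,-16,38,0,0,0,0,1,0,0,0,0,0,0.143,1,0,0,0,0,0,0.143,1,0,0,0,0,0,0.143,1,0,0,0,0,0,0.143]

```text
t: 20.3
tool_pos: [0.617, -0.0296, 0.2475]
orientation: [[-0.723, 0.691, -0.001], [0.691, 0.723, 0.0], [0.0, -0.0, -1.0]]
force: [-0.1, 0.1, -0.2]
finger_gap: 0.088
gripper_force: 0.0
```

Emit:
carry_out:
  moves: [1,0,0,0,0,0,0.143,1,0,0,0,0,0,0.143,1,0,0,0,0,0,0.143,1,0,0,0,0,0,0.143,1,0,0,0,0,0,0.143,1,0,0,0,0,0,0.143,1,0,0,0,0,0,0.143,1,0,0,0,0,0,0,1,0,0,0,0,0,0]

```text
t: 21.2
tool_pos: [0.617, -0.0297, 0.2476]
orientation: [[0.183, 0.983, -0.0], [0.983, -0.183, 0.0], [-0.0, -0.0, -1.0]]
force: [-0.8, 0.5, -0.8]
finger_gap: 0.0881
gripper_force: 0.0
```

```bash
python3 snap.py w6;python3 - <<'E'
from workcell import *
from h import *
s=get_state();print(s["tool_pos"],to_tool(s,[.6175,-.0295,.044]))
E
```

```text
21.2 [ 0.617  -0.0297  0.2476] [ 0.1831  0.9831 -0.    ]
[ 0.617  -0.0297  0.2477] [  0.2762   0.5198 203.6553]
```

View pics/w6.png

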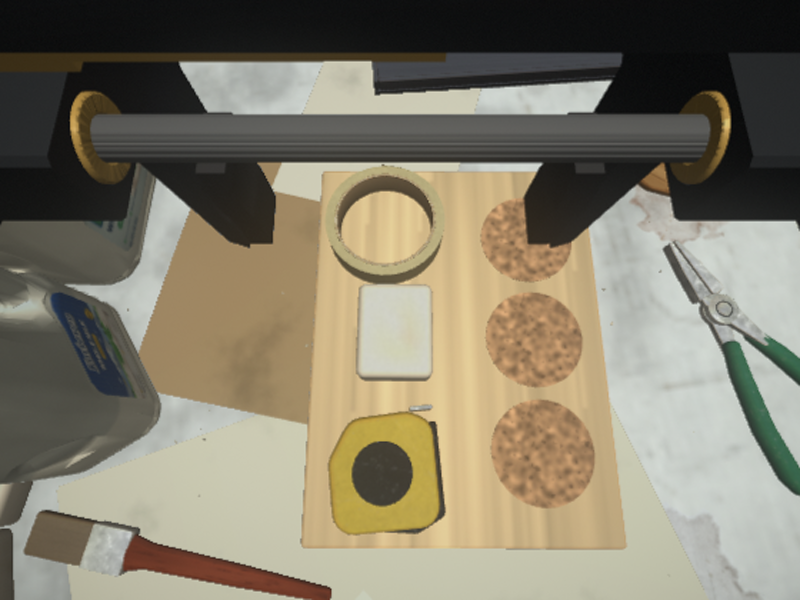

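The mould's top face spans (359–432, 284–378), clear of the tape and the tape measure. I'll check the mould centre and the distance to the jug at (160, 400).

```bash
python3 - <<'E'
from h import *
s,p=pickle.load(open("w6.pkl","rb"));T=wT(s,p)
q=[pt(p,T,fl(*uv),.047) for uv in [(361,285),(430,285),(432,378),(359,378)]];print(np.array(q),np.mean(q,0))
for z in (0,.1,.2): print("jug",pt(p,T,fl(160,400),z),pt(p,T,fl(150,240),z))
print(to_tool(s,np.mean(q,0)))
E
```

```text
[[ 0.6386 -0.0668  0.047 ]
 [ 0.5882 -0.0574  0.047 ]
 [ 0.6006  0.0099  0.047 ]
 [ 0.6509  0.0005  0.047 ]] [ 0.6196 -0.0284  0.047 ]
jug [ 0.8118 -0.0171  0.    ] [ 0.8151 -0.1572  0.    ]
jug [ 0.7623 -0.0014  0.1   ] [ 0.7646 -0.1035  0.1   ]
jug [0.7128 0.0144 0.2   ] [ 0.7142 -0.0498  0.2   ]
[  1.7282   2.3604 200.6225]
```

Emit:
carry_out:
  moves: [1,1,2,30,0,0,0,1,0,0,40,0,0,0,1,0,0,40,0,0,0,1,0,0,40,0,0,0,1,0,0,25,0,0,0,1,0,0,15,0,0,0,1,0,0,8,0,0,0,1,0,0,4,0,0,0,1,0,0,0,0,0,0,1,0,0,0,0,0,0]
  grip_force: 20

```text
t: 22.25
tool_pos: [0.6196, -0.0291, 0.0466]
orientation: [[0.186, 0.982, 0.001], [0.982, -0.186, -0.0], [-0.0, 0.002, -1.0]]
force: [0.1, 0.2, -0.4]
finger_gap: 0.0883
gripper_force: 0.0
```

Emit:
carry_out:
  moves: [0.4,0,0,0,0,0,0,0.4,0,0,0,0,0,0,0.4,0,0,0,0,0,0,0.4,0,0,0,0,0,0,0.4,0,0,0,0,0,0,0.4,0,0,0,0,0,0,0.4,0,0,0,0,0,0]

```text
t: 22.95
tool_pos: [0.6194, -0.0291, 0.0459]
orientation: [[0.187, 0.982, 0.001], [0.982, -0.187, -0.0], [0.0, 0.001, -1.0]]
force: [1.0, -0.8, 1.0]
finger_gap: 0.0553
gripper_force: 20.0
```

Emit:
carry_out:
  moves: [0.4,0,0,-10,0,0,0,0.4,0,0,-25,0,0,0,0.4,0,0,-35,0,0,0,0.4,0,0,-30,0,0,0,0.4,20,-14,0,0,0,0,0.4,30,-20,0,0,0,0,0.4,35,-25,0,0,0,0,0.4,35,-25,0,0,0,0,0.4,35,-25,0,0,0,0,0.4,35,-25,0,0,0,0]

```text
t: 23.95
tool_pos: [0.5218, 0.184, 0.1461]
orientation: [[0.187, 0.982, -0.0], [0.982, -0.187, -0.0], [-0.0, -0.0, -1.0]]
force: [-0.9, 1.3, -2.7]
finger_gap: 0.055
gripper_force: 20.0
```

Emit:
carry_out:
  moves: [0.4,35,-25,0,0,0,0,0.4,35,-25,0,0,0,0,0.4,26,-16,0,0,0,0,0.4,15,-8,0,0,0,0,0.4,0,0,10,0,0,0,0.4,0,0,20,0,0,0,0.4,0,0,0,0,0,0,0.4,0,0,0,0,0,0]

```text
t: 24.75
tool_pos: [0.4713, 0.3048, 0.1157]
orientation: [[0.188, 0.982, -0.001], [0.982, -0.188, -0.001], [-0.001, -0.001, -1.0]]
force: [-0.4, 0.4, -2.1]
finger_gap: 0.0549
gripper_force: 20.0
```

```bash
python3 snap.py w7;python3 - <<'E'
from workcell import *
from h import *
s=get_state();print(s["tool_pos"],to_tool(s,[.471,.306,.043]))
E
```

```text
24.75 [0.4713 0.3048 0.1157] [ 0.1878  0.9822 -0.0007]
[0.4715 0.305  0.1162] [ 0.9101 -0.7429 73.1985]
```

View pics/w7.png

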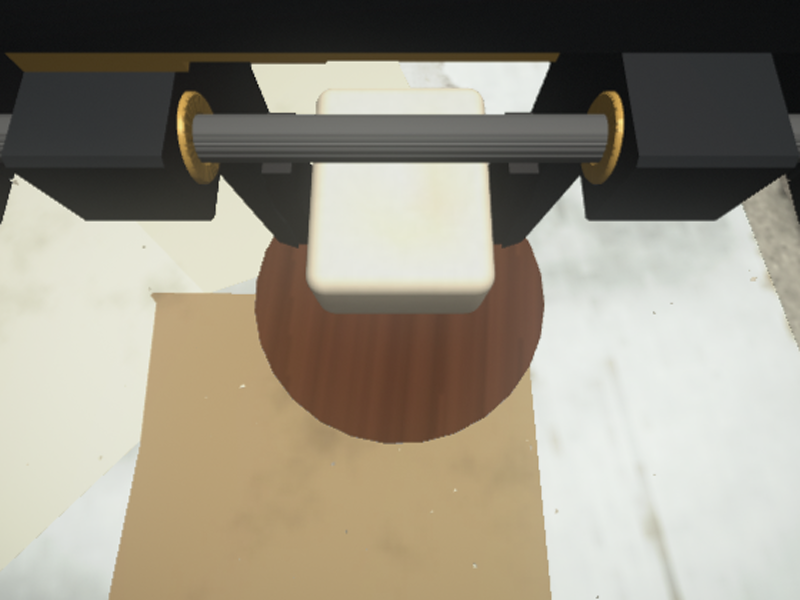

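The bat edges are at left 255, right 544 and bottom 443. The held mould's top corners are at (307, 288), (494, 288), (483, 90) and (318, 90).

```bash
python3 - <<'E'
from h import *
s,p=pickle.load(open("w7.pkl","rb"));T=wT(s,p)
def f(c):
    q=circ(p,T,c,.075,.012);return [q[:,0].min()-255,q[:,0].max()-544,q[:,1].max()-443]
r=least_squares(f,[.468,.305]);print(r.x,r.fun)
q=[pt(p,T,fl(*uv),.1167) for uv in [(307,288),(494,288),(483,90),(318,90)]];print(np.array(q),np.mean(q,0))
print(to_tool(s,[*r.x,.043])-to_tool(s,[*np.mean(q,0)[:2],s["tool_pos"][2]]))
E
```

```text
[0.4708 0.3069] [-1.0763  1.0831 -0.168 ]
[[0.5019 0.3332 0.1167]
 [0.451  0.3429 0.1167]
 [0.4384 0.2783 0.1167]
 [0.4898 0.2685 0.1167]] [0.4702 0.3057 0.1167]
[ 1.3265  0.4372 72.6873]
```

Centred to within 2 mm. Lowering.

Emit:
carry_out:
  moves: [0.4,1,0,20,0,0,0,0.4,0,0,25,0,0,0,0.4,0,0,15,0,0,0,0.4,0,0,6,0,0,0,0.4,0,0,3,0,0,0,0.4,0,0,2,0,0,0,0.4,0,0,0,0,0,0,0.4,0,0,1,0,0,0,0.4,0,0,0,0,0,0]

```text
t: 25.7
tool_pos: [0.4714, 0.3066, 0.0441]
orientation: [[0.187, 0.982, 0.001], [0.982, -0.187, 0.0], [0.0, 0.0, -1.0]]
force: [0.2, 0.5, -2.5]
finger_gap: 0.0546
gripper_force: 20.0
```

Emit:
carry_out:
  moves: [0.4,0,0,1,0,0,0,0.4,0,0,0,0,0,0,0.4,0,0,0.7,0,0,0,0.4,0,0,0,0,0,0,0.4,0,0,0,0,0,0]

```text
t: 26.2
tool_pos: [0.4714, 0.3066, 0.0429]
orientation: [[0.187, 0.982, 0.001], [0.982, -0.187, 0.0], [0.0, 0.001, -1.0]]
force: [-1.9, -1.3, 6.3]
finger_gap: 0.0549
gripper_force: 20.0
```

Emit:
carry_out:
  moves: [1,0,0,0,0,0,0,1,0,0,0,0,0,0,1,0,0,0,0,0,0,1,0,0,0,0,0,0,1,0,0,-15,0,0,0,1,0,0,-30,0,0,0,1,0,0,-40,0,0,0,1,0,0,-40,0,0,0,1,0,0,-40,0,0,0,1,0,0,-35,0,0,-0.143]

```text
t: 27.2
tool_pos: [0.4712, 0.3065, 0.2442]
orientation: [[0.043, 0.999, 0.001], [0.999, -0.043, 0.0], [0.0, 0.001, -1.0]]
force: [-0.1, 0.3, -0.5]
finger_gap: 0.0883
gripper_force: 0.0
```

Emit:
carry_out:
  moves: [0.6,0,0,0,0,0,-0.143,0.6,0,0,0,0,0,-0.143,0.6,0,0,0,0,0,-0.143,0.6,0,0,0,0,0,-0.143,0.6,0,0,0,0,0,-0.143,0.6,0,0,0,0,0,-0.143,0.6,0,0,0,0,0,-0.143,0.6,0,0,0,0,0,-0.143,0.6,0,0,0,0,0,-0.143,0.6,0,0,0,0,0,-0.143]

```text
t: 28.2
tool_pos: [0.4712, 0.3065, 0.2419]
orientation: [[-0.984, 0.179, -0.0], [0.179, 0.984, -0.0], [0.0, -0.0, -1.0]]
force: [0.2, 1.0, -1.5]
finger_gap: 0.0529
gripper_force: 0.0
```

```bash
python3 - <<'E'
from workcell import *
from h import *
s=get_state();print(s["tool_pos"],s["joint_positions"],to_tool(s,[.4675,-.3222,.24]))
p=snapshot("side");cv2.imwrite("pics/sd8.png",cv2.resize(p["color"][120:340,190:410,::-1],(600,600),interpolation=cv2.INTER_CUBIC))
E
```

```text
[0.4712 0.3065 0.2419] [ 0.3662  0.4182  1.3015  0.      1.4221 -1.0248] [-108.8466 -619.2401    1.9654]
```

View pics/sd8.png

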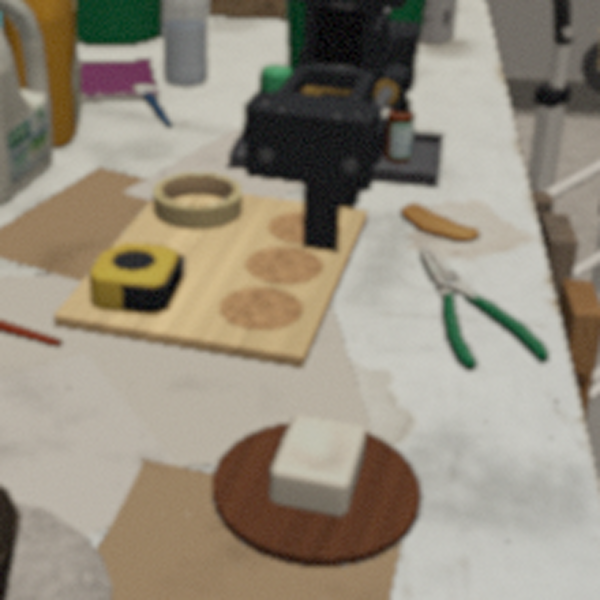

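The side crop shows the mould flat in the middle of the bat at (318, 470) and the tape items undisturbed. Now returning the flask.

Emit:
carry_out:
  moves: [0.6,-5,-25,0,0,0,0,0.6,-7,-42,0,0,0,0,0.6,-7,-42,0,0,0,0,0.6,-7,-42,0,0,0,0,0.6,-7,-42,0,0,0,0,0.6,-7,-42,0,0,0,0,0.6,-7,-42,0,0,0,0,0.6,-7,-42,0,0,0,0,0.6,-7,-42,0,0,0,0,0.6,-7,-42,0,0,0,0]

```text
t: 29.25
tool_pos: [0.4633, -0.1038, 0.2422]
orientation: [[-0.982, 0.188, 0.0], [0.188, 0.982, -0.0], [-0.0, -0.0, -1.0]]
force: [0.7, 0.8, -0.0]
finger_gap: 0.0532
gripper_force: 0.0
```

Emit:
carry_out:
  moves: [0.6,-8,-42,0,0,0,0,0.6,-8,-42,0,0,0,0,0.6,-8,-42,0,0,0,0,0.6,-9,-45,0,0,0,0,0.6,-8,-45,0,0,0,0,0.6,0,0,0,0,0,0.006,0.6,0,0,0,0,0,0,0.6,0,0,0,0,0,0]

```text
t: 30.05
tool_pos: [0.4641, -0.321, 0.242]
orientation: [[-0.982, 0.191, -0.0], [0.191, 0.982, 0.001], [0.0, 0.0, -1.0]]
force: [-0.9, 0.4, 0.0]
finger_gap: 0.053
gripper_force: 0.0
```

```bash
python3 - <<'E'
from workcell import *
from h import *
s=get_state();print(s["tool_pos"],to_tool(s,[.4675,-.3222,.0781]))
E
python3 snap.py w9
```

```text
[ 0.4641 -0.321   0.242 ] [ -3.6556  -0.6152 163.9371]
30.05 [ 0.4641 -0.321   0.242 ] [-0.9816  0.191   0.0003]
```

View pics/w9.png

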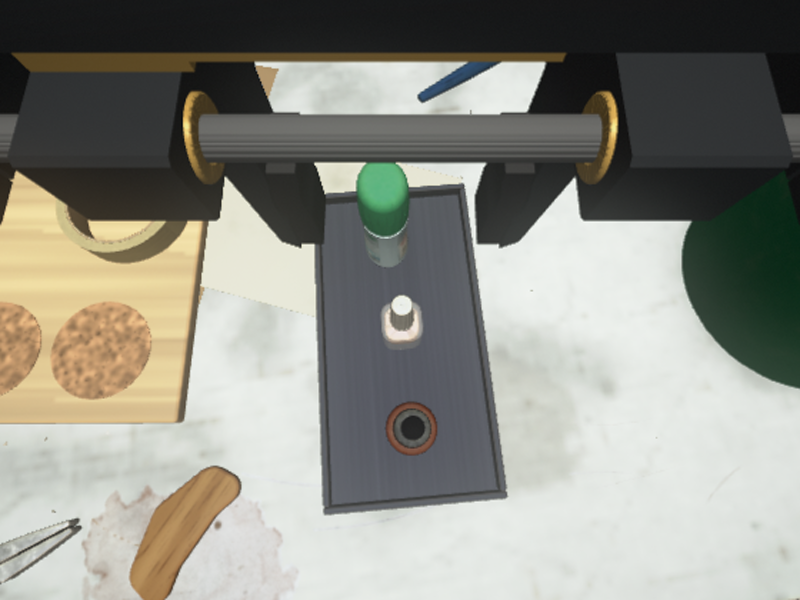

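The three bottles are upright in the tray and the flask cap at (402, 305) lines up with the jaws. Descending.

Emit:
carry_out:
  moves: [0.6,-4,-1,20,0,0,0,0.6,0,0,40,0,0,0,0.6,0,0,40,0,0,0,0.6,0,0,35,0,0,0,0.6,0,0,19,0,0,0,0.6,0,0,9,0,0,0,0.6,0,0,0,0,0,0,0.1,0,0,0,0,0,0,0.1,0,0,0,0,0,0,0.1,0,0,0,0,0,0]
  grip_force: 10

```text
t: 31.1
tool_pos: [0.4681, -0.3239, 0.0801]
orientation: [[-0.982, 0.191, 0.001], [0.191, 0.982, -0.001], [-0.001, -0.001, -1.0]]
force: [0.2, -0.3, -0.5]
finger_gap: 0.0309
gripper_force: 0.0
```

Emit:
carry_out:
  moves: [0.1,0,0,0,0,0,0,0.1,0,0,0,0,0,0,0.1,0,0,0,0,0,0,0.1,0,0,0,0,0,0,0.1,0,0,0,0,0,0]

```text
t: 31.6
tool_pos: [0.4679, -0.3238, 0.0793]
orientation: [[-0.982, 0.191, 0.0], [0.191, 0.982, -0.0], [-0.0, -0.0, -1.0]]
force: [-0.2, -0.3, 3.8]
finger_gap: 0.0172
gripper_force: 10.0
```

Emit:
carry_out:
  moves: [0.1,0,0,-10,0,0,0,0.1,0,0,-25,0,0,0,0.1,0,0,-35,0,0,0,0.1,1,20,0,0,0,0,0.1,2,35,0,0,0,0,0.1,2,40,0,0,0,0,0.1,2,40,0,0,0,0,0.1,2,40,0,0,0,0,0.1,2,40,0,0,0,0,0.1,2,40,0,0,0,0]

```text
t: 32.6
tool_pos: [0.5031, -0.0687, 0.1488]
orientation: [[-0.982, 0.191, -0.001], [0.191, 0.982, 0.0], [0.001, 0.0, -1.0]]
force: [-0.5, -0.5, -1.1]
finger_gap: 0.0169
gripper_force: 10.0
```

Emit:
carry_out:
  moves: [0.1,2,38,0,0,0,0,0.1,1,23,0,0,0,0,0.1,0,0,0,0,0,0,0.1,0,0,15,0,0,0,0.1,0,0,25,0,0,0,0.1,0,0,14,0,0,0,0.1,0,0,3,0,0,0,0.1,0,0,0,0,0,0,0.1,0,0,0,0,0,0]

```text
t: 33.5
tool_pos: [0.5126, -0.0108, 0.0927]
orientation: [[-0.982, 0.191, 0.001], [0.191, 0.982, -0.0], [-0.001, -0.0, -1.0]]
force: [-0.3, 0.0, -1.1]
finger_gap: 0.0168
gripper_force: 10.0
```

Emit:
carry_out:
  moves: [0.1,0,0,2,0,0,0,0.1,0,0,1,0,0,0,0.1,0,0,0,0,0,0,0.1,0,0,0,0,0,0]

```text
t: 33.9
tool_pos: [0.5125, -0.0105, 0.0893]
orientation: [[-0.982, 0.191, 0.001], [0.191, 0.982, -0.0], [-0.001, -0.0, -1.0]]
force: [-0.9, 0.3, 1.6]
finger_gap: 0.017
gripper_force: 10.0
```

Emit:
carry_out:
  moves: [0.6,0,0,0,0,0,0,0.6,0,0,0,0,0,0,0.6,0,0,0,0,0,0,0.6,0,0,0,0,0,0,0.7,0,0,-15,0,0,0,0.7,0,0,-30,0,0,0,0.7,0,0,-35,0,0,0,0.7,0,0,-20,0,0,0,0.7,5,-30,0,0,0,0,0.7,7,-38,0,0,0,0]

```text
t: 34.9
tool_pos: [0.4876, -0.0749, 0.1897]
orientation: [[-0.982, 0.188, 0.002], [0.188, 0.982, -0.001], [-0.002, -0.0, -1.0]]
force: [-0.6, -0.9, -0.3]
finger_gap: 0.0617
gripper_force: 0.0
```

Emit:
carry_out:
  moves: [0.7,7,-40,0,0,0,0,0.7,7,-40,0,0,0,0,0.7,7,-40,0,0,0,0,0.7,7,-40,0,0,0,0,0.7,7,-40,0,0,0,0,0.7,7,-35,0,0,0,0,0.7,5,-17,0,0,0,0,0.7,0,0,0,0,0,0,0.7,0,0,0,0,0,0]

```text
t: 35.8
tool_pos: [0.3934, -0.3129, 0.1889]
orientation: [[-0.982, 0.191, -0.0], [0.191, 0.982, 0.001], [0.0, 0.001, -1.0]]
force: [-0.1, 0.7, -0.2]
finger_gap: 0.0618
gripper_force: 0.0
```

```bash
python3 - <<'E'
from workcell import *
from h import *
s=get_state();print(s["tool_pos"],to_tool(s,[.393,-.3134,.0715]))
E
```

```text
[ 0.3934 -0.3129  0.1889] [  0.2558  -0.6079 117.428 ]
```

Emit:
carry_out:
  moves: [0.7,0,-1,20,0,0,0,0.7,0,0,35,0,0,0,0.7,0,0,35,0,0,0,0.7,0,0,19,0,0,0,0.7,0,0,8,0,0,0,0.7,0,0,0,0,0,0,0.2,0,0,0,0,0,0,0.2,0,0,0,0,0,0,0.2,0,0,0,0,0,0,0.2,0,0,0,0,0,0]
  grip_force: 12

```text
t: 36.8
tool_pos: [0.3933, -0.3144, 0.0726]
orientation: [[-0.982, 0.191, 0.001], [0.191, 0.982, -0.001], [-0.001, -0.001, -1.0]]
force: [-0.6, 0.5, 1.7]
finger_gap: 0.0316
gripper_force: 8.5
```

Emit:
carry_out:
  moves: [0.2,0,0,0,0,0,0,0.2,0,0,0,0,0,0,0.2,0,0,0,0,0,0]

```text
t: 37.1
tool_pos: [0.3934, -0.3145, 0.0726]
orientation: [[-0.982, 0.191, 0.001], [0.191, 0.982, -0.001], [-0.001, -0.001, -1.0]]
force: [0.9, 2.1, 5.8]
finger_gap: 0.0315
gripper_force: 12.0
```

Emit:
carry_out:
  moves: [0.2,0,0,-10,0,0,0,0.2,0,0,-25,0,0,0,0.2,0,0,-25,0,0,0,0.2,-4,15,-10,0,0,0,0.2,-8,30,0,0,0,0,0.2,-9,38,0,0,0,0,0.2,-9,38,0,0,0,0,0.2,-9,38,0,0,0,0,0.2,-9,36,0,0,0,0,0.2,-7,26,0,0,0,0]

```text
t: 38.1
tool_pos: [0.4895, -0.1046, 0.1417]
orientation: [[-0.982, 0.189, -0.001], [0.189, 0.982, 0.001], [0.001, 0.001, -1.0]]
force: [0.5, -0.4, -1.1]
finger_gap: 0.0315
gripper_force: 12.0
```

Emit:
carry_out:
  moves: [0.2,-4,15,0,0,0,0,0.2,0,0,0,0,0,0,0.2,0,0,15,0,0,0,0.2,0,0,25,0,0,0,0.2,0,0,13,0,0,0,0.2,0,0,4,0,0,0,0.2,0,0,0,0,0,0,0.2,0,0,0,0,0,0]

```text
t: 38.9
tool_pos: [0.4963, -0.0941, 0.0856]
orientation: [[-0.982, 0.191, 0.001], [0.191, 0.982, -0.0], [-0.001, -0.0, -1.0]]
force: [1.0, 0.0, -0.6]
finger_gap: 0.0316
gripper_force: 12.0
```

Emit:
carry_out:
  moves: [0.2,0,0,2,0,0,0,0.2,0,0,1,0,0,0,0.2,0,0,0,0,0,0,0.2,0,0,0,0,0,0]

```text
t: 39.3
tool_pos: [0.4963, -0.094, 0.0826]
orientation: [[-0.982, 0.191, 0.001], [0.191, 0.982, -0.0], [-0.001, -0.0, -1.0]]
force: [-1.0, 0.1, 5.0]
finger_gap: 0.0316
gripper_force: 12.0
```

Emit:
carry_out:
  moves: [0.65,0,0,0,0,0,0,0.65,0,0,0,0,0,0,0.65,0,0,0,0,0,0,0.65,0,0,-15,0,0,0,0.65,0,0,-35,0,0,0,0.65,0,0,-40,0,0,0,0.65,0,0,-40,0,0,0,0.7,-10,-25,0,0,0,0,0.7,-15,-38,0,0,0,0,0.7,-15,-38,0,0,0,0]

```text
t: 40.3
tool_pos: [0.5163, -0.2016, 0.2124]
orientation: [[-0.982, 0.189, 0.0], [0.189, 0.982, -0.0], [-0.001, -0.0, -1.0]]
force: [-0.2, -0.3, 0.3]
finger_gap: 0.0616
gripper_force: 0.0
```

Emit:
carry_out:
  moves: [0.7,-15,-38,0,0,0,0,0.7,-15,-38,0,0,0,0,0.7,-12,-28,0,0,0,0,0.7,-5,-14,0,0,0,0,0.7,0,0,0,0,0,0,0.7,0,0,0,0,0,0]

```text
t: 40.9
tool_pos: [0.5396, -0.3249, 0.2117]
orientation: [[-0.982, 0.191, -0.001], [0.191, 0.982, 0.001], [0.001, 0.001, -1.0]]
force: [-0.4, -0.8, 0.3]
finger_gap: 0.0617
gripper_force: 0.0
```

```bash
python3 - <<'E'
from workcell import *
from h import *
s=get_state();print(s["tool_pos"],to_tool(s,[.5404,-.3256,.0878]))
E
```

```text
[ 0.5396 -0.3249  0.2117] [ -1.0299  -0.6314 123.8649]
```

Emit:
carry_out:
  moves: [0.7,-1,-1,20,0,0,0,0.7,0,0,35,0,0,0,0.7,0,0,35,0,0,0,0.7,0,0,24,0,0,0,0.7,0,0,9,0,0,0,0.7,0,0,0,0,0,0,0.2,0,0,0,0,0,0,0.2,0,0,0,0,0,0,0.2,0,0,0,0,0,0,0.2,0,0,0,0,0,0]
  grip_force: 12

```text
t: 41.9
tool_pos: [0.5408, -0.3267, 0.0899]
orientation: [[-0.982, 0.191, 0.001], [0.191, 0.982, -0.001], [-0.001, -0.0, -1.0]]
force: [-0.8, 0.6, 2.3]
finger_gap: 0.0342
gripper_force: 11.9
```

Emit:
carry_out:
  moves: [0.2,0,0,0,0,0,0,0.2,0,0,0,0,0,0,0.2,0,0,0,0,0,0]

```text
t: 42.2
tool_pos: [0.5409, -0.3267, 0.0898]
orientation: [[-0.982, 0.191, 0.001], [0.191, 0.982, -0.001], [-0.001, -0.0, -1.0]]
force: [-0.0, 2.2, 5.9]
finger_gap: 0.0341
gripper_force: 11.9
```

Emit:
carry_out:
  moves: [0.2,0,0,-10,0,0,0,0.2,0,0,-25,0,0,0,0.2,0,0,-40,0,0,0,0.2,0,0,-40,0,0,0,0.2,0,0,-25,0,0,0,0.2,0,0,-5,0,0,0,0.2,4,20,0,0,0,0,0.2,9,35,0,0,0,0,0.2,9,40,0,0,0,0,0.2,9,40,0,0,0,0]

```text
t: 43.2
tool_pos: [0.535, -0.1868, 0.2324]
orientation: [[-0.981, 0.191, -0.003], [0.191, 0.981, 0.001], [0.003, 0.001, -1.0]]
force: [0.4, 0.2, -0.4]
finger_gap: 0.0343
gripper_force: 11.9
```

Emit:
carry_out:
  moves: [0.2,9,40,0,0,0,0,0.2,9,40,0,0,0,0,0.2,9,40,0,0,0,0,0.2,9,40,0,0,0,0,0.2,10,40,0,0,0,0,0.2,9,35,0,0,0,0,0.2,5,20,0,0,0,0,0.2,0,0,0,0,0,0,0.2,0,0,0,0,0,0]

```text
t: 44.1
tool_pos: [0.5253, 0.0733, 0.2331]
orientation: [[-0.982, 0.19, -0.002], [0.19, 0.982, -0.0], [0.002, -0.001, -1.0]]
force: [-0.5, 0.2, -1.3]
finger_gap: 0.0339
gripper_force: 11.9
```

```bash
python3 - <<'E'
from workcell import *
from h import *
s=get_state();print(s["tool_pos"],to_tool(s,[.5255,.073,.0998]))
E
```

```text
[0.5253 0.0733 0.2331] [ -0.4916  -0.1855 133.3293]
```

Emit:
carry_out:
  moves: [0.2,0,0,20,0,0,0,0.2,0,0,40,0,0,0,0.2,0,0,40,0,0,0,0.2,0,0,20,0,0,0,0.2,0,0,8,0,0,0,0.2,0,0,2,0,0,0,0.2,0,0,0,0,0,0,0.2,0,0,0,0,0,0]

```text
t: 44.9
tool_pos: [0.5261, 0.0733, 0.1051]
orientation: [[-0.982, 0.191, 0.002], [0.191, 0.982, -0.0], [-0.002, 0.0, -1.0]]
force: [0.0, 0.1, -1.5]
finger_gap: 0.0345
gripper_force: 11.9
```

Emit:
carry_out:
  moves: [0.2,0,0,1.5,0,0,0,0.2,0,0,1,0,0,0,0.2,0,0,0,0,0,0,0.2,0,0,0,0,0,0]

```text
t: 45.3
tool_pos: [0.5256, 0.0736, 0.1016]
orientation: [[-0.982, 0.191, 0.0], [0.191, 0.982, -0.0], [-0.0, -0.0, -1.0]]
force: [0.7, 0.1, -1.3]
finger_gap: 0.0342
gripper_force: 11.9
```

Emit:
carry_out:
  moves: [0.2,0,0,1,0,0,0,0.2,0,0,0,0,0,0,0.2,0,0,1,0,0,0,0.2,0,0,0,0,0,0,0.2,0,0,0,0,0,0]

```text
t: 45.8
tool_pos: [0.5258, 0.0736, 0.0998]
orientation: [[-0.982, 0.191, 0.001], [0.191, 0.982, 0.0], [-0.001, 0.0, -1.0]]
force: [0.9, 0.6, 2.2]
finger_gap: 0.034
gripper_force: 11.9
```

Emit:
carry_out:
  moves: [0.65,0,0,0,0,0,0,0.65,0,0,0,0,0,0,0.65,0,0,0,0,0,0,0.65,0,0,-15,0,0,0,0.65,0,0,-35,0,0,0,0.65,0,0,-45,0,0,0,0.65,0,0,-45,0,0,0,0.65,-18,-28,-45,0,0,0,0.65,-18,-28,-45,0,0,0,0.65,-19,-30,-32,0,0,0]

```text
t: 46.8
tool_pos: [0.5605, -0.0152, 0.3547]
orientation: [[-0.982, 0.189, 0.002], [0.189, 0.982, -0.0], [-0.002, -0.0, -1.0]]
force: [0.7, 0.2, 0.6]
finger_gap: 0.0571
gripper_force: 0.0
```

Emit:
carry_out:
  moves: [0.65,0,0,0,0,0,0,0.65,0,0,0,0,0,0]

```text
t: 47.0
tool_pos: [0.5604, -0.0149, 0.3513]
orientation: [[-0.981, 0.192, -0.001], [0.192, 0.981, 0.0], [0.001, 0.0, -1.0]]
force: [0.1, -0.0, -1.1]
finger_gap: 0.0572
gripper_force: 0.0
```

```bash
python3 snap.py w10
```

```text
47.0 [ 0.5604 -0.0149  0.3513] [-0.9814  0.1917  0.0007]
```

View pics/w10.png

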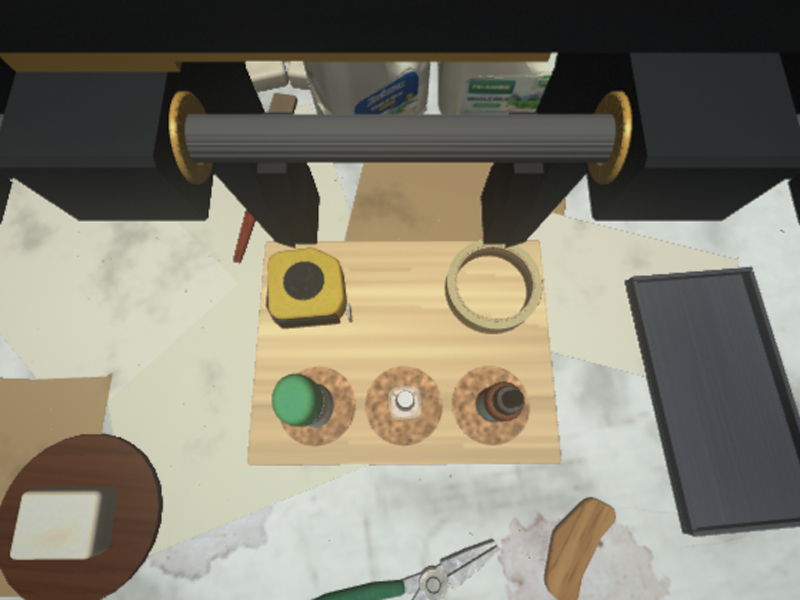

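All bottles are upright at the same offsets from their cork spots as at the start: cap (297, 399), flask (404, 400) and dropper (508, 400). The mould lies on the bat, and the tape and tape measure haven't moved.

```bash
python3 -c "
from workcell import *
print(job_done())"
```

```text
the job is handed in; nothing more can be done
None
```

The job is handed in at about 47 s of the 141 s allowed: the mould lies flat in the middle of the bat, all three bottles stand back on their own cork spots, and the tape and tape measure look unmoved in the last picture; the interface returned no verdict.

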